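Load a fresh label roll on the turntable unwinder and secure it with the open washer

ROBOT

A 6-joint arm with a two-finger parallel gripper is mounted at the origin on the work surface. World frame = base frame: x ahead of the robot, y to its left, z up, the work surface at z = 0. Lengths are in m, angles in rad, forces in N, time in s.
With the tool pointing down it reaches from about 0.375 to 0.9 m from the base axis. Payload 3.1 kg.
Tool frame: the origin (TCP) lies between the finger pads; the fingertips stand 8 mm ahead of it and the grasp point (between the pads) lies 11 mm behind it; z points along the fingers, y is the line along which they close (so a half turn about z gives the same grasp; the last joint's range is limited). The gripper opens to 85 mm and grips with 20 to 120 N. Pads are 22 mm wide; open, the fingers measure 114 mm over their backs; the gripper's body (76 mm by 85 mm) begins 54 mm behind the grasp point. The pads swing forward as they close: fully open they stand 13 mm farther back than shut.
Start: joints at [1.149, 0.527, 1.433, -0, 1.181, -0.178], TCP at [0.15, 0.607, 0.239] pointing down, gripper open.
Joint ranges: [-3.08, 3.08], [-0.75, 2.2], [0.22, 2.44], [-1.43, 4.57], [0, 2.65], [-2.85, 2.85]. Speed limits (rad/s): [2.79, 2.79, 3.14, 3.14, 3.14, 3.14].

INTERFACE

Orientations are given as a unit quaternion [x, y, z, w].
In Python, from station import readout, cams, sign_off gives the robot as it stands.
- The arm moves only by the tool send_rows, never from a script. Its argument "commands" is text: rows parted by semicolons, each of 5 numbers parted by spaces: the finger opening in mm, from 0 to 85.4, then the shift along the tool's x, y, z each as a share of 0.02 m, from -1 to 1, then the turn about the tool's z as a share of 4 degrees, from -1 to 1. In form: grip dx dy dz spin; .... A call has 1 to 20 rows; each row shifts and turns the commanded pose from where the row before left it, along the tool's axes as they then stand; what a row does not reach is not made up. A row lasts 1/12 s, in which the tool goes at most 41.7 mm and 7.16 degrees, less where a joint would pass 70% of its speed; a pose out of reach is approached as far as the arm can. A call with a number of a shift or a turn outside -1 to 1 is refused whole. A call with a gripper value outside its range is refused whole. The fingers move at their own pace and stop on an object; "grip_force" is the grip in N (left out, the last holds). Time passes only in rows, so rows that do not move let the fingers close. It gives the time, the measured TCP pose, the force, the opening and the grip force at its end, in the units of the state.
- readout.sense(): the state, without advancing time (a new reading comes with each control period).
- cams.snapshot(name): name is "side" or "top" or "wrist"; returns a dict with "pixels" (420x560x3 uint8, red, green, blue), "intrinsics" (3x3 intrinsics, pixels), "eye" and "rotation" of the camera in the world. Camera axes: x right, y down, z forward; pixel columns grow to the right and rows downward; lengths in m; the calibration is good to about 2 mm. A picture is of the moment at which its call begins. There is no depth.
- sign_off(): hands the job in; it is judged then, once.
The state is a dict: "t": time; "q": joint angles; "qd": joint speeds; "tau": joint torques, N m; "tcp_pos": TCP position; "tool_rot": TCP orientation; "force": force on the tool from outside, world axes, zero at the start; "ft_torque": the same for the moment, N m; "finger_gap": opening from 0.0 (shut) to 1.0 (fully open); "gripper_force": force on a finger pad.
Only numpy, scipy, OpenCV 4.12 (cv2) and the standard library are available. Lean on these libraries where they do the work, as an engineer would, in place of code of your own. Each camera call takes 0.05 s, during which the arm holds its last target. There are 200 camera calls.

TASK

Load the unwinder with the roll that fits its hub, the one with the wide core: draw the open C-shaped washer sideways off the spindle, set the roll down over the hub (do not drop it) until it lies flat on the turntable, then slide the washer back sideways through its gap under the spindle's head, fully home round the spindle, and let it lie flat on the roll. Leave the other roll, the tub and the keypad where they are.

Things in the scene. Friction and masses are not known exactly. Their poses are not given: they have to be found in the camera images.
- unwinder: Turntable label unwinder, fixed on the table: grey box, x -100 to 100 mm, y -100 to 135 mm, top 45 mm over the table. Origin on the table under the spindle's axis, z up. On it an aluminium turntable, 180 mm across, centred on that axis, turning with slight friction. Two guide rollers stand at its +y side, 88 mm apart: the washer can come and go only on the other sides.
- seat (a point): Point on the spindle's axis at the turntable's top, 58 mm over the table, where the roll's underside has to lie; axes as the unwinder's. Round it the black hub, 72 mm across, 20 mm high, its top edge chamfered 6 mm to a flat top 60 mm across. The spindle, a 14 mm rod, rises from the hub.
- head (a point): Centre of the underside of the spindle's fixed head, on the axis, 136 mm over the table (78 mm over seat). The head is 26 mm across and 12 mm high, top 148 mm over the table.
- roller_a (a point): Top centre of one of the two white upright guide rollers: at x -55, y 112 mm of the unwinder, 150 mm over the table, 22 mm across (28 mm at its end discs), fixed.
- roller_b (a point): Top centre of the other guide roller, at x 55, y 112 mm of the unwinder; same size.
- washer: Open C-shaped aluminium keeper washer, 104 mm across, 8 mm thick, about 0.2 kg. Origin at the bore's centre on the underside, z up. Its slot, 20 mm wide, round-ended about the origin, opens to its own +x (mouth 50 mm from the origin). It starts flat on the hub round the spindle; drawn out along its own -x (the rollers are never on that side) it is clear of the head after 65 mm.
- tab (a point): Middle of the washer's upright grip tab, 30 mm over the washer's underside, at x -36 mm of the washer (opposite the gap); axes as the washer's. The tab is 26 mm long along x, 10 mm thick along y, its top 40 mm over the underside: pinch it across y from above. The washer may be laid on free table while the roll is loaded.
- roll: The roll to load: rigid roll of blank white labels with a wide core, 130 mm across, 60 mm high, core hole 76 mm across right through, so the wall is 27 mm thick: pinch the wall from above, one finger in the core. About 0.32 kg. Origin at the centre of the underside, z along its axis. Starts flat on the table. Once loaded its top is 118 mm over the table, 18 mm below the head.
- small_core_roll: The other roll: also 130 mm across and 60 mm high, but with a core hole of only 40 mm, which does not go over the hub; flat on the table, origin at the centre of the underside. Leave it alone.
- tub: White plastic tub with a black lid, 76 mm across, 75 mm high, standing on the table; origin at the centre of the underside. Leave it alone.
- keypad: Flat steel cash-machine keypad, 105 mm along its x, 155 mm along its y, 15 mm high, lying on the table; origin at the centre of the underside. Leave it alone.
There are look-alikes about, which are no part of the job. Leave any brown or purple look-alike of the roll alone. Of the things that look like the washer, the larger one is meant.

How it is judged:
On the way, in this order (a step that is already met when the one before it is completed fails the run):
1. the washer is off the spindle (horizontal distance between washer and seat above 0.065 m), for 0.2 s.
2. the wide-core roll lies flat on the turntable, over the hub (horizontal distance between roll and seat below 0.006 m and z of roll in the frame of seat below 0.003 m and angle between roll's own z axis and vertical below 0.04 rad), for 0.2 s.
At the end, for the whole second after the job is handed in: Wide-core roll flat on the turntable over the hub (axis within 6 mm of the spindle, underside within 3 mm of the turntable, tilt < 0.04 rad); washer flat on it under the head (bore centre within 8 mm of the spindle axis, within 3 mm of the roll top, tilt < 0.05 rad); both released, at rest (all of step 2 and horizontal distance between washer and seat below 0.008 m and z of washer in the frame of seat between 0.057 and 0.063 m and angle between washer's own z axis and vertical below 0.05 rad and linear speed of each of washer, roll below 0.02 m/s); the robot touches nothing.
It fails at once if the small-core roll is moved by more than 15 mm (distance of small_core_roll from where it was at the start of the episode above 0.015 m).
It fails at once if the tub is moved by more than 15 mm or tipped (distance of tub from where it was at the start of the episode above 0.015 m or angle between tub's own z axis and vertical above 0.3 rad).
It fails at once if the keypad is moved by more than 15 mm (distance of keypad from where it was at the start of the episode above 0.015 m).
It fails at once if the roll is dropped onto the turntable (it goes faster than 0.45 m/s over the last 20 mm above it) (horizontal distance between roll and seat below 0.03 m and z of roll in the frame of seat below 0.02 m and linear speed of roll above 0.45 m/s).
It also fails if it takes over 72 s, if anything falls off the work surface, if the arm or the gripper's body presses on something with over 40 N, if the wrist force passes 120 N, or if a joint passes its speed limit or range.

## Working session

There is one attempt and no reset: what is moved stays moved. The work goes in short steps, Python scripts to look and compute and a tool call to move; the robot and the scene stay as the last step left them, time stands still between calls to the robot, and variables do not carry over. Pictures are saved under pics/ and viewed, at most 10 in all, crops included, and the job is handed in when it is done.

Besides the shell and the picture viewer there is one more tool, called after "Call:" as name(argument=value, ...) on one line, values as JSON. send_rows: Moves the arm, as the interface text tells. Its arguments: {"type":"object","properties":{"commands":{"type":"string"},"grip_force":{"type":"number"}},"required":["commands"]}

```bash
mkdir -p pics; cat > h.py <<'E'
import numpy as np, cv2
from station import readout, cams, sign_off
def snap(n,f):
    s=cams.snapshot(n); cv2.imwrite(f'pics/{f}.png',cv2.cvtColor(np.array(s['pixels']),cv2.COLOR_RGB2BGR))
    np.savez(f'pics/{f}.npz',**{k:np.array(v) for k,v in s.items()}); return s
def load(f): return dict(np.load(f'pics/{f}.npz'))
def ray(s,uv,z):
    uv=np.atleast_2d(uv).astype(float); K=np.array(s['intrinsics']);R=np.array(s['rotation']);e=np.array(s['eye'])
    d=np.c_[uv,np.ones(len(uv))]@np.linalg.inv(K).T@R.T
    return e+d*((z-e[2])/d[:,2])[:,None]
def proj(s,P):
    P=np.atleast_2d(P);c=(P-np.array(s['eye']))@np.array(s['rotation']);p=c@np.array(s['intrinsics']).T
    return p[:,:2]/p[:,2:]
E
python3 - <<'E'
from h import *
for n in('top','side'):
    s=snap(n,n+'0'); print(n,s['eye'],np.round(s['rotation'],3).tolist(),np.round(s['intrinsics'],1).tolist())
st=readout.sense();print(st['tcp_pos'],st['tool_rot'],st['finger_gap'],st['t'])
E
```

```text
top [0.30621237 0.05004794 1.26659529] [-0.695, 0.715, -0.05, 0.053] [[387.9, 0.0, 281.4], [0.0, 387.9, 209.0], [0.0, 0.0, 1.0]]
side [-0.00763533 -0.88554365  1.17370881] [0.892, -0.244, 0.092, -0.37] [[546.2, 0.0, 280.0], [0.0, 546.2, 210.1], [0.0, 0.0, 1.0]]
[0.14997927 0.60610523 0.23840538] [ 1.21093924e-01  9.92640567e-01 -9.40220155e-04 -2.87123556e-04] 0.9971038978515745 0.1
```

View pics/top0.png

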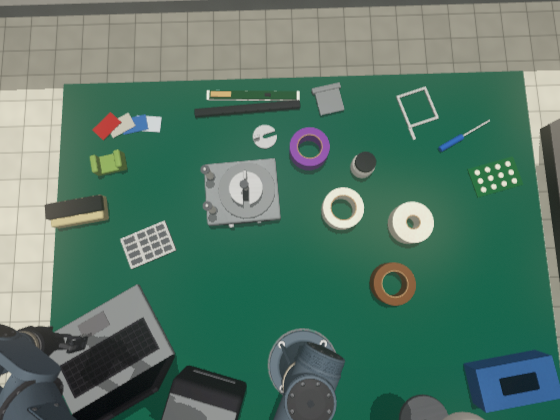

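View pics/side0.png

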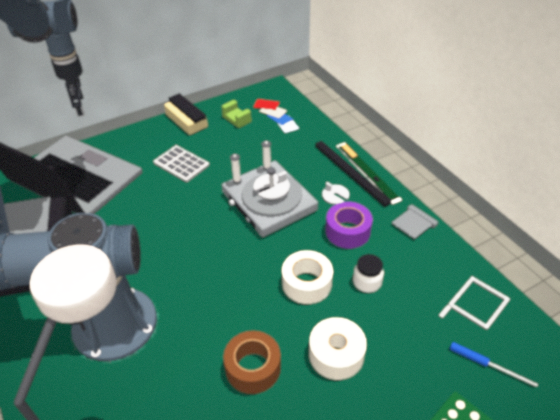

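Top view: unwinder with washer at (246,187) and rollers at (208,170) and (210,208). Wide-core roll at (343,209), small-core roll at (411,223), tub at (364,165), keypad at (148,245). In the side view the washer is at (272,185) and the wide roll at (307,277).

```bash
python3 - <<'E'
from h import *
a=cv2.imread('pics/top0.png')[140:245,190:390]; b=cv2.imread('pics/side0.png')[135:235,210:330]
a=cv2.resize(a,(800,420),interpolation=cv2.INTER_CUBIC)
cv2.imwrite('pics/cropA.png',a)
cv2.imwrite('pics/cropB.png',cv2.resize(b,(720,600),interpolation=cv2.INTER_CUBIC))
# white rolls: top face outer contour and core
for n in('top0','side0'):
    s=load(n); hsv=cv2.cvtColor(s['pixels'],cv2.COLOR_RGB2HSV)
    m=((hsv[...,2]>165)&(hsv[...,1]<70)).astype(np.uint8)
    cs,h=cv2.findContours(m,cv2.RETR_CCOMP,cv2.CHAIN_APPROX_NONE)
    for i,c in enumerate(cs):
        if cv2.contourArea(c)<60: continue
        e=cv2.fitEllipse(c); w=ray(s,c[:,0,:],0.06); cc=cv2.minEnclosingCircle(w[:,:2].astype(np.float32))
        print(n,np.round(e[0],1),np.round(e[1],1),'hole' if h[0][i][3]>=0 else 'out',cv2.contourArea(c),np.round(ray(s,[e[0]],.06)[0,:2],4),'mean',np.round(cc[0],4),round(cc[1],4))
E
```

```text
Traceback (most recent call last):
  File "h.py", line 9, in ray
    d=np.c_[uv,np.ones(len(uv))]@np.linalg.inv(K).T@R.T
      ~~~~~~~~~~~~~~~~~~~~~~~~~~~~~~~~~~~~~~~~~~~~~^~~~
ValueError: matmul: Input operand 1 has a mismatch in its core dimension 0, with gufunc signature (n?,k),(k,m?)->(n?,m?) (size 4 is different from 3)
```

View pics/cropA.png

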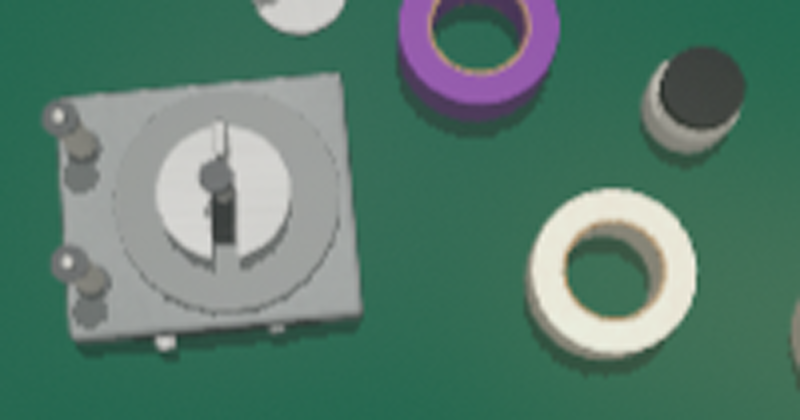

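View pics/cropB.png

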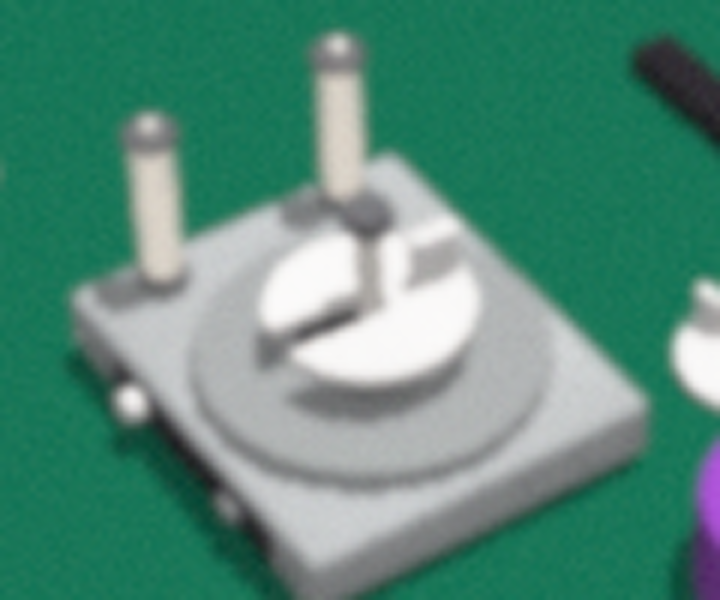

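The crops show the washer's tab at crop A (220,138) and the slot opening downward, towards the robot. The head is at crop A (216,178). "rotation" is a quaternion, so I'll fix the helper.

```bash
sed -i '1a from scipy.spatial.transform import Rotation as Ro' h.py; sed -i "s/R=np.array(s\['rotation'\])/R=Ro.from_quat(s['rotation']).as_matrix()/; s/@np.array(s\['rotation'\]);/@Ro.from_quat(s['rotation']).as_matrix();/" h.py
cat > roll.py <<'E'
from h import *
def white(s,z,thr=165,amin=60):
    hsv=cv2.cvtColor(s['pixels'],cv2.COLOR_RGB2HSV)
    m=((hsv[...,2]>thr)&(hsv[...,1]<70)).astype(np.uint8)
    cs,h=cv2.findContours(m,cv2.RETR_CCOMP,cv2.CHAIN_APPROX_NONE)
    for i,c in enumerate(cs):
        if cv2.contourArea(c)<amin: continue
        e=cv2.fitEllipse(c); w=ray(s,c[:,0,:],z)[:,:2].astype(np.float32); cc=cv2.minEnclosingCircle(w)
        if abs(cc[0][1])>.6 or not .2<cc[0][0]<.9: continue
        print('pix',np.round(e[0],1),'hole' if h[0][i][3]>=0 else 'out',cv2.contourArea(c),'ell',np.round(ray(s,[e[0]],z)[0,:2],4),'circ',np.round(cc[0],4),round(cc[1],4))
E
python3 - <<'E'
from roll import *
t=load('top0');s=load('side0')
for n,q in(('top',t),('side',s)):
  print(n); white(q,.06); 
print('washer plane'); white(t,.086,190,150); white(s,.086,190,150)
for nm,a,b,z in(('head',(244,184.5),(271,170.3),.148),('ra',(205,170),(235,156.7),.15),('rb',(207,205.5),(266.3,143.7),.15)):
  print(nm,ray(t,[a],z)[0,:2],ray(s,[b],z)[0,:2])
print('ring check',ray(s,[(235,156.7),(266.3,143.7)],.15)[:,:2])
print('tab ends top z .118',ray(t,[(245,170.5),(245.5,178.8)],.118)[:,:2])
E
```

```text
top
pix [147.4 244.2] out 1471.5 ell [0.3845 0.4715] circ [0.3841 0.4706] 0.0872
pix [136.5 260.5] hole 70.0 ell [0.3351 0.504 ] circ [0.3351 0.504 ] 0.0205
pix [133.9 253.6] hole 71.5 ell [0.3564 0.5125] circ [0.3568 0.5123] 0.0218
pix [131.6 246.7] hole 73.0 ell [0.3782 0.5204] circ [0.3767 0.5203] 0.0207
pix [128.8 239.9] hole 71.5 ell [0.3995 0.5297] circ [0.4016 0.5303] 0.0208
pix [412.7 221.7] out 1310.5 ell [ 0.4308 -0.3569] circ [ 0.4313 -0.357 ] 0.0656
pix [412.6 221.7] hole 160.0 ell [ 0.4309 -0.3566] circ [ 0.4312 -0.3563] 0.0239
pix [278.9 215. ] out 152.5 ell [0.4639 0.0603] circ [0.5037 0.1028] 0.0572
pix [343.  207.3] out 1283.5 ell [ 0.4825 -0.1419] circ [ 0.483  -0.1427] 0.0659
pix [342.9 207.3] hole 511.0 ell [ 0.4827 -0.1414] circ [ 0.4838 -0.1421] 0.0428
pix [253.9 186.3] out 336.0 ell [0.5581 0.1369] circ [0.5566 0.1526] 0.0523
pix [237.1 186.6] out 316.5 ell [0.5586 0.1902] circ [0.5589 0.1747] 0.0542
pix [256.6 168.6] out 111.0 ell [0.6153 0.1275] circ [0.6205 0.1197] 0.0479
pix [264.4 136. ] out 313.5 ell [0.7229 0.1001] circ [0.723 0.1  ] 0.0388
pix [153.  12
[... 2726 characters left out ...]
677] circ [0.5333 0.0653] 0.0958
pix [334.7 193.1] out 297.5 ell [0.6907 0.0353] circ [0.6912 0.0404] 0.0466
pix [247.3 181.6] out 480.5 ell [0.4975 0.21  ] circ [0.4757 0.2255] 0.0937
pix [269.8 176.6] out 524.0 ell [0.5654 0.1947] circ [0.5724 0.2162] 0.115
pix [180.9 162.4] out 941.5 ell [0.363  0.3944] circ [0.3639 0.3976] 0.0854
pix [190.5 160.1] hole 209.5 ell [0.3926 0.3891] circ [0.3933 0.3875] 0.0475
head [0.54598166 0.15970777] [0.54899527 0.15498452]
ra [0.59267893 0.2741761 ] [0.48745618 0.2604719 ]
rb [0.48627518 0.26832174] [0.59571315 0.26605678]
ring check [[0.48745618 0.2604719 ]
 [0.59571315 0.26605678]]
tab ends top z .118 [[0.59570873 0.15898598]
 [0.56988629 0.15785209]]
```

Call:
send_rows(commands="85 0 0 0 -1;85 0 0 0 -1;85 0 0 0 -1;85 0 0 0 -1;85 0 0 0 -0.25;85 -0.5 -0.5 0 0;85 -0.85 -0.98 0 0;85 -0.85 -0.98 0 0;85 -0.85 -0.98 0 0;85 -0.85 -0.98 0 0;85 -0.85 -0.98 0 0;85 -0.85 -0.98 0 0;85 -0.85 -0.98 0 0;85 -0.85 -0.98 0 0;85 -0.85 -0.98 0 0;85 -0.85 -0.98 0 0;85 -0.85 -0.98 0 0", grip_force=40)

```text
t: 1.52
tcp_pos: [0.36, 0.39, 0.2393]
tool_rot: [-0.026, 1.0, -0.0, -0.0]
force: [0.4, -0.3, 0.1]
finger_gap: 0.996
gripper_force: 0.0
```

Call:
send_rows(commands="85 -0.85 -0.98 0 0;85 -0.85 -0.98 0 0;85 -0.85 -0.98 0 0;85 -0.85 -0.98 0 0;85 -0.85 -0.98 0 0;85 -0.85 -0.98 0 0;85 -0.85 -0.98 0 0;85 -0.85 -0.98 0 0;85 -0.85 -0.98 0 0;85 -0.85 -0.98 0 0;85 -0.85 -0.98 0 0;85 -0.6 -0.9 0 0;85 -0.3 -0.5 0 0;85 0 0 0 0;85 0 0 0 0")

```text
t: 2.77
tcp_pos: [0.5763, 0.1593, 0.239]
tool_rot: [-0.026, 1.0, 0.0, -0.001]
force: [-0.1, -0.6, -0.5]
finger_gap: 0.994
gripper_force: 0.0
```

```bash
cat >> h.py <<'E'
def tool(st=None):
    st=st or readout.sense(); return np.array(st['tcp_pos']),Ro.from_quat(st['tool_rot']).as_matrix()
def go(target):
    """world target TCP -> tool-frame shift in 20 mm units (sum over rows)"""
    p,R=tool(); print('tcp',np.round(p,4),'yaw y',round(np.degrees(np.arctan2(R[1,1],R[0,1])),2),'units',np.round((np.array(target)-p)@R/.02,2))
E
python3 - <<'E'
from h import *
s=snap('wrist','w1'); print(s['eye']); go([.583,.158,.2])
cv2.imwrite('pics/x.png',0*s['pixels'])
E
```

```text
[0.50137405 0.15450233 0.37337274]
tcp [0.5758 0.16   0.2391] yaw y 93.05 units [-0.36 -0.12  1.95]
```

View pics/w1.png

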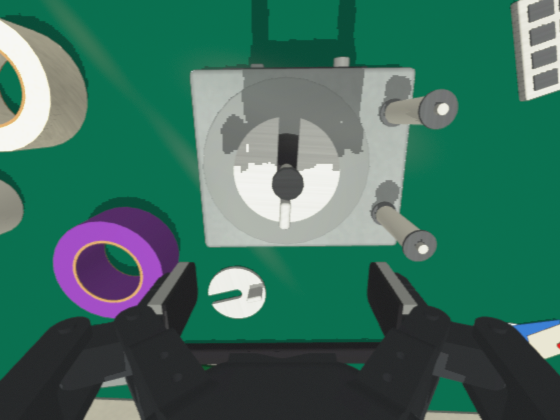

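The wrist view shows the head at (288,183), the tab at (285,215), and roller tops at (438,109) and (420,246). The turntable centre is near (286,160).

```bash
python3 - <<'E'
from h import *
s=load('w1'); hsv=cv2.cvtColor(s['pixels'],cv2.COLOR_RGB2HSV);v=hsv[...,2]
def rep(n,m,z,box):
    x0,y0,x1,y1=box; mm=np.zeros_like(m,np.uint8); mm[y0:y1,x0:x1]=m[y0:y1,x0:x1]
    cs,_=cv2.findContours(mm,cv2.RETR_EXTERNAL,cv2.CHAIN_APPROX_NONE); c=max(cs,key=cv2.contourArea)
    w=ray(s,c[:,0],z)[:,:2].astype(np.float32); cc=cv2.minEnclosingCircle(w)
    print(n,cv2.boundingRect(c),np.round(cc[0],4),round(cc[1],4)); return c
rep('head',v<70,.148,(268,165,308,202))
rep('ra',v<105,.150,(418,88,462,132));rep('rb',v<105,.150,(402,231,440,262))
c=rep('wash',(v>190)&(hsv[...,1]<60),.086,(225,110,345,226))
w=ray(s,c[:,0],.086)[:,:2]
from scipy.optimize import least_squares
f=least_squares(lambda p:np.hypot(*(w-p).T)-.052,w.mean(0),loss='soft_l1',f_scale=.0015).x;print('washer fit',f)
c=rep('unw',(hsv[...,1]<60)&(v>60),.045,(185,60,420,250))
for u in((285,200),(285,228),(208,247),(192,72),(414,69)): print(u,ray(s,[u],.118 if u[0]==285 else .045)[0,:2])
# turntable edge via Hough
g=cv2.medianBlur(v,5); print(cv2.HoughCircles(g,cv2.HOUGH_GRADIENT,1.5,50,param1=60,param2=30,minRadius=70,maxRadius=95))
for u in ((271,0),): pass
E
```

```text
head (284, 165, 12, 6) [0.5349 0.1655] 0.0022
ra (418, 91, 15, 38) [0.488  0.2605] 0.0128
rb (402, 231, 18, 23) [0.5908 0.2652] 0.0112
wash (233, 162, 108, 64) [0.5518 0.1614] 0.053
washer fit [0.54827015 0.16137157]
unw (190, 60, 230, 190) [0.5493 0.194 ] 0.1633
(285, 200) [0.56888646 0.16072265]
(285, 228) [0.5956315 0.1621848]
(208, 247) [0.6519135  0.07236671]
(192, 72) [0.45808328 0.06023466]
(414, 69) [0.44360776 0.2862302 ]
[[[278.25 158.25  90.7 ]
  [  8.25 104.25  78.4 ]
  [117.75 285.75  78.85]
  [213.75 155.25  85.9 ]]]
```

```bash
python3 - <<'E'
from h import *
s=load('w1'); hsv=cv2.cvtColor(s['pixels'],cv2.COLOR_RGB2HSV);v=hsv[...,2]
print('row183',v[183,262:312].tolist()); print('col288',v[150:212,288].tolist())
print('row215',v[212,270:302].tolist()); print('row225',v[225,270:302].tolist())
print('head eye pick',ray(s,[(287.5,183)],.148)[0])
p,R=tool(); print('proj TCP',proj(s,[p,p+R[:,1]*.04,p-R[:,1]*.04]), 'tcp',p)
E
```

```text
row183 [241, 241, 241, 241, 241, 241, 241, 241, 239, 210, 119, 83, 80, 79, 79, 79, 79, 78, 79, 79, 79, 79, 80, 79, 79, 79, 78, 80, 79, 79, 79, 80, 80, 80, 78, 79, 80, 80, 79, 79, 87, 148, 222, 240, 241, 241, 240, 241, 240, 240]
col288 [45, 45, 44, 44, 43, 44, 44, 42, 42, 44, 43, 42, 42, 57, 109, 125, 125, 88, 69, 75, 80, 81, 81, 81, 81, 80, 82, 83, 81, 78, 78, 79, 80, 78, 79, 78, 77, 77, 79, 79, 80, 80, 79, 79, 78, 79, 79, 77, 77, 80, 99, 123, 134, 172, 209, 223, 233, 232, 230, 230, 231, 231]
row215 [241, 241, 241, 241, 241, 241, 240, 241, 239, 216, 196, 222, 232, 237, 239, 240, 240, 237, 229, 213, 216, 234, 240, 241, 241, 241, 241, 241, 241, 241, 241, 241]
row225 [182, 181, 181, 182, 182, 181, 181, 180, 176, 193, 219, 232, 238, 239, 240, 240, 238, 232, 218, 189, 174, 179, 181, 180, 180, 180, 180, 180, 180, 180, 180, 181]
head eye pick [0.54717357 0.16119022 0.148     ]
proj TCP [[285.23468706 273.79339758]
 [363.5018127  273.69970911]
 [207.00557394 273.88704054]] tcp [0.57581278 0.16002209 0.2390888 ]
```

Call:
send_rows(commands="50 -0.41 0.06 0 0.6;45 0 0 1 0;45 0 0 1 0;45 0 0 1 0;45 0 0 1 0;45 0 0 1 0;45 0 0 1 0;45 0 0 0.5 0;45 0 0 0.4 0;45 0 0 0 0;45 0 0 0 0")

```text
t: 3.73
tcp_pos: [0.585, 0.162, 0.1017]
tool_rot: [-0.006, 1.0, 0.0, 0.0]
force: [-0.3, 0.6, 0.1]
finger_gap: 0.525
gripper_force: 0.0
```

```bash
python3 - <<'E'
from h import *
s=snap('wrist','w2'); go([.584,.1613,.1]); 
E
```

```text
tcp [0.5856 0.1619 0.1022] yaw y 90.72 units [ 0.08 -0.03  0.11]
```

View pics/w2.png

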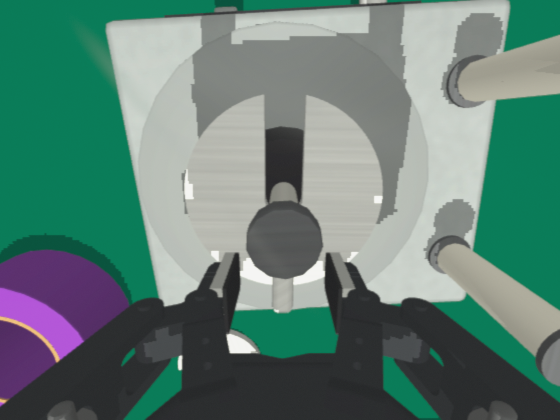

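Both fingers straddle the tab, which shows at column 284. Now gripping and drawing the washer out.

Call:
send_rows(commands="45 0.05 -0.02 0.1 0;0 0 0 0 0;0 0 0 0 0;0 0 0 0 0;0 0 0 0 0;0 0 0 0 0;0 0 0 0 0;0 0 0 -0.2 0;0 -0.3 0 0 0;0 -0.6 0 0 0;0 -0.6 0 0 0;0 -0.6 0 0 0;0 -0.6 0 0 0;0 -0.6 0 0 0;0 -0.6 0 0 0;0 -0.3 0 0 0;0 0 0 0 0", grip_force=60)

```text
t: 5.2
tcp_pos: [0.6696, 0.1617, 0.1027]
tool_rot: [-0.006, 1.0, -0.0, 0.001]
force: [0.7, -0.6, -2.5]
finger_gap: 0.103
gripper_force: 58.5
```

```bash
python3 - <<'E'
from h import *
st=readout.sense();print(st['finger_gap'],st['gripper_force'],st['force']); go([.72,.1613,.2])
s=snap('side','s1')
cv2.imwrite('pics/s1c.png',cv2.resize(s['pixels'][120:270,200:400,::-1],(800,600),interpolation=cv2.INTER_CUBIC))
E
```

```text
0.1029164077461117 58.51935625076294 [ 0.66970475 -0.63685467 -2.47499833]
tcp [0.6696 0.1617 0.1027] yaw y 90.66 units [-2.53 -0.05 -4.86]
```

View pics/s1c.png

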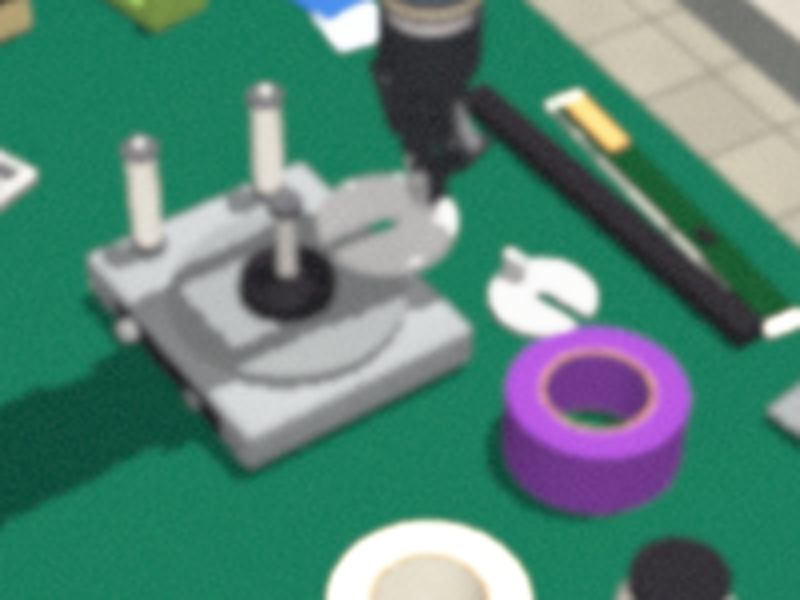

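The washer is gripped level and clear of the spindle, and the hub is bare. Next I carry it to free table at about (0.38, 0.04).

Call:
send_rows(commands="0 0 0 -0.5 0;0 0 0 -1 0;0 0 0 -1 0;0 0 0 -1 0;0 0 0 -1 0;0 0 0 -0.5 0;0 0.6 -0.3 0 0;0 1 -0.48 0 0;0 1 -0.48 0 0;0 1 -0.48 0 0;0 1 -0.48 0 0;0 1 -0.48 0 0;0 1 -0.48 0 0;0 1 -0.48 0 0;0 1 -0.48 0 0;0 1 -0.48 0 0;0 1 -0.48 0 0;0 1 -0.48 0 0;0 1 -0.48 0 0;0 0.1 -0.2 0 0")

```text
t: 6.92
tcp_pos: [0.4099, 0.034, 0.2031]
tool_rot: [-0.006, 1.0, 0.0, -0.003]
force: [-0.6, 0.1, -1.8]
finger_gap: 0.105
gripper_force: 58.4
```

Call:
send_rows(commands="0 0 0 0 0;0 0 0 1 0;0 0 0 1 0;0 0 0 1 0;0 0 0 1 0;0 0 0 1 0;0 0 0 1 0;0 0 0 1 0;0 0 0 0.8 0;0 0 0 0.5 0;0 0 0 0.3 0;0 0 0 0 0;0 0 0 0 0")

```text
t: 8.0
tcp_pos: [0.4165, 0.0339, 0.0312]
tool_rot: [-0.006, 1.0, -0.0, 0.0]
force: [0.4, 0.8, -2.0]
finger_gap: 0.106
gripper_force: 58.5
```

```bash
python3 - <<'E'
from h import *
st=readout.sense();print(st['finger_gap'],st['gripper_force'],st['force']); go([.416,.04,.023])
E
```

```text
0.10631338839327141 58.45315217971802 [ 0.35014244  0.81901539 -2.04423739]
tcp [0.4165 0.0339 0.0312] yaw y 90.71 units [0.02 0.31 0.41]
```

Call:
send_rows(commands="0 0 0 0.25 0;0 0 0 0.1 0;0 0 0 0.1 0;0 0 0 0 0")

```text
t: 8.33
tcp_pos: [0.4157, 0.0338, 0.0224]
tool_rot: [-0.006, 1.0, -0.0, 0.0]
force: [0.3, 1.2, -2.3]
finger_gap: 0.104
gripper_force: 58.5
```

Call:
send_rows(commands="20 0 0 0 0;40 0 0 0 0;40 0 0 0 0;40 0 0 -0.5 0;60 0 0 -1 0;60 0 0 -1 0;60 0 0 -1 0;60 0 0 -1 0;60 0 0 -1 0;60 0 0 -1 0;60 0 0 -1 0;60 -0.3 -1 -0.6 0;60 -0.3 -1 0 0;60 -0.3 -1 0 0;60 -0.3 -1 0 0;60 -0.3 -1 0 0;60 -0.3 -1 0 0;60 -0.3 -1 0 0")

```text
t: 9.83
tcp_pos: [0.459, -0.1065, 0.1845]
tool_rot: [-0.006, 1.0, 0.0, -0.0]
force: [-0.4, 0.0, -0.0]
finger_gap: 0.705
gripper_force: 0.0
```

Call:
send_rows(commands="60 -0.3 -1 0 0;60 -0.3 -1 0 0;60 -0.3 -1 0 0;60 -0.3 -1 0 0;60 0 0 0 0;60 0 0 0 0")

```text
t: 10.33
tcp_pos: [0.484, -0.186, 0.1842]
tool_rot: [-0.005, 1.0, 0.0, -0.0]
force: [-0.7, -0.1, 0.9]
finger_gap: 0.7
gripper_force: 0.0
```

```bash
python3 - <<'E'
from roll import *
s=snap('wrist','w3'); white(s,.06,160,300); go([.483,-.1942,.045])
E
```

```text
pix [330.3 200.6] out 14431.0 ell [ 0.4779 -0.143 ] circ [ 0.4818 -0.1428] 0.0646
pix [330.3 202.8] hole 6286.5 ell [ 0.48   -0.1429] circ [ 0.4816 -0.1425] 0.0427
pix [ 83.8 139. ] out 17853.0 ell [ 0.4255 -0.3572] circ [ 0.4302 -0.3573] 0.0647
pix [ 84.1 144. ] hole 2391.0 ell [ 0.4297 -0.3578] circ [ 0.4303 -0.3578] 0.024
pix [505.8  90.5] out 7016.0 ell [ 0.3834 -0.0049] circ [ 0.3868 -0.0041] 0.0451
tcp [ 0.4834 -0.1849  0.1841] yaw y 90.64 units [ 0.02 -0.47  6.95]
```

View pics/w3.png

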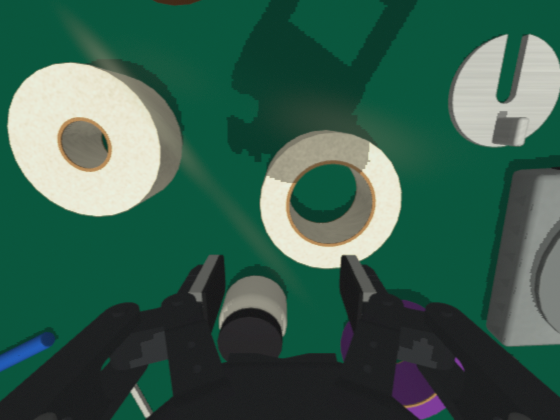

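Roll centre is (0.4817, −0.1428); the core reads open in the image at (330,203). The washer lies flat on the table at upper right (505,90).

Call:
send_rows(commands="58 0.05 -0.47 0 0;58 0 0 0.5 0;58 0 0 1 0;58 0 0 1 0;58 0 0 1 0;58 0 0 1 0;58 0 0 1 0;58 0 0 1 0;58 0 0 0.6 0;58 0 0 0.4 0;58 0 0 0 0;58 0 0 0 0", grip_force=60)

```text
t: 11.38
tcp_pos: [0.483, -0.1944, 0.034]
tool_rot: [-0.006, 1.0, 0.0, -0.0]
force: [-0.5, -0.0, 1.0]
finger_gap: 0.681
gripper_force: 0.0
```

```bash
python3 - <<'E'
from h import *
st=readout.sense();print(st['force']); go([.4823,-.1943,.034])
E
```

```text
[-0.45835867 -0.00457669  0.95359164]
tcp [ 0.483  -0.1944  0.034 ] yaw y 90.71 units [ 0.04  0.01 -0.  ]
```

Call:
send_rows(commands="0 0 0 0 0;0 0 0 0 0;0 0 0 0 0;0 0 0 0 0;0 0 0 0 0;0 0 0 0 0;0 0 0 -0.3 0;0 0 0 -0.6 0;0 0 0 -1 0;0 0 0 -1 0;0 0 0 -1 0;0 0 0 -1 0;0 0 0 -1 0;0 0 0 -1 0;0 0 0 -1 0;0 0 0 -1 0;0 0 0 -1 0;0 0 0 -0.5 0;0 0 0 0 0;0 0 0 0 0", grip_force=70)

```text
t: 13.05
tcp_pos: [0.483, -0.1947, 0.2422]
tool_rot: [-0.006, 1.0, -0.0, 0.0]
force: [0.8, -0.1, -3.2]
finger_gap: 0.298
gripper_force: 67.7
```

```bash
python3 - <<'E'
from h import *
st=readout.sense();print(st['force'],st['finger_gap'],st['gripper_force']); go([.5478,.11,.22])
s=snap('wrist','w4')
E
```

```text
[ 0.84945014 -0.0680331  -3.24030603] 0.2983722732008842 67.7353468502406
tcp [ 0.483  -0.1947  0.2422] yaw y 90.69 units [-3.42 15.2   1.11]
```

View pics/w4.png

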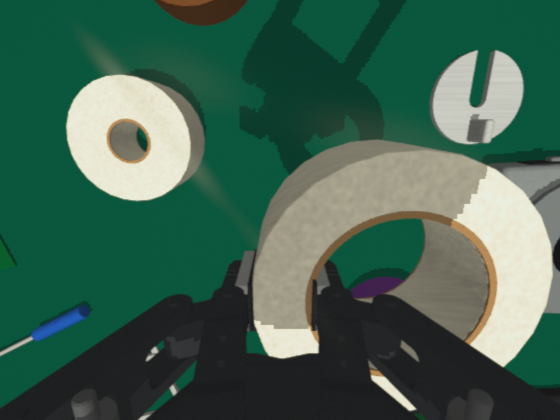

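Roll is held level; the rim spans columns 253–553, with the core open towards +y. Moving it over the hub.

Call:
send_rows(commands="0 -0.1 0.4 0 0;0 -0.2 0.9 0 0;0 -0.2 0.9 0 0;0 -0.2 0.9 0 0;0 -0.2 0.9 0 0;0 -0.2 0.9 0 0;0 -0.2 0.9 0 0;0 -0.2 0.9 0 0;0 -0.2 0.9 0 0;0 -0.2 0.9 0 0;0 -0.2 0.9 0 0;0 -0.2 0.9 0 0;0 -0.2 0.9 0 0;0 -0.2 0.9 0 0;0 -0.2 0.9 0 0;0 -0.2 0.9 0 0;0 -0.2 0.9 0 0;0 -0.12 0.4 0 0;0 0 0 0 0;0 0 0 0 0")

```text
t: 14.77
tcp_pos: [0.5473, 0.1101, 0.2413]
tool_rot: [-0.007, 1.0, -0.0, -0.001]
force: [0.3, 0.1, -3.0]
finger_gap: 0.297
gripper_force: 67.9
```

```bash
python3 - <<'E'
from h import *
from scipy.optimize import least_squares
st=readout.sense();print(st['force'],st['finger_gap']); go([.5484,.1095,.21])
s=snap('wrist','w5');snap('side','s2');snap('top','t2')
p,R=tool(); z=p[2]+.026
hsv=cv2.cvtColor(s['pixels'],cv2.COLOR_RGB2HSV)
m=((hsv[...,1]<70)&(hsv[...,2]>110)).astype(np.uint8)
exp=p+R[:,1]*.0515; exp[2]=z; print('expected centre',exp)
cs,_=cv2.findContours(m,cv2.RETR_LIST,cv2.CHAIN_APPROX_NONE)
w=np.vstack([ray(s,c[:,0],z)[:,:2] for c in cs]); d=np.hypot(*(w-exp[:2]).T)
for r in(.065,.038):
    k=w[abs(d-r)<.006]; f=least_squares(lambda q:np.hypot(*(k-q[:2]).T)-q[2],[*exp[:2],r],loss='soft_l1',f_scale=.0007);print(r,len(k),np.round(f.x,4))
E
```

```text
[ 0.25917864  0.13181174 -3.0171372 ] 0.2974365696562577
tcp [0.5473 0.1101 0.2413] yaw y 90.76 units [-0.06 -0.03  1.56]
expected centre [0.54711601 0.16058091 0.26794441]
0.065 562 [0.5436 0.1586 0.0629]
0.038 815 [0.5461 0.1578 0.039 ]
```

View pics/w5.png

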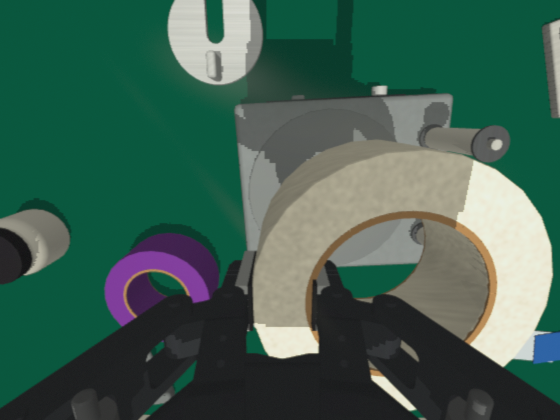

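The core is over the hub and the head is hidden behind the gripper. All the head estimates agree on (0.5475, 0.161). I'll lower to just above the hub, then go by force.

Call:
send_rows(commands="0 -0.065 -0.03 0 0;0 0 0 0.5 0;0 0 0 1 0;0 0 0 1 0;0 0 0 1 0;0 0 0 1 0;0 0 0 0.8 0;0 0 0 0.6 0;0 0 0 0.35 0;0 0 0 0 0;0 0 0 0 0")

```text
t: 15.83
tcp_pos: [0.5494, 0.1091, 0.117]
tool_rot: [-0.006, 1.0, 0.0, -0.0]
force: [0.1, -1.1, -2.8]
finger_gap: 0.299
gripper_force: 68.0
```

```bash
cat > st.py <<'E'
from h import *
st=readout.sense();print('t',st['t'],'F',np.round(st['force'],1),'M',np.round(st['ft_torque'],2),'gap',round(st['finger_gap'],3)); go([.5486,.1095,.092])
E
python3 st.py
```

```text
t 15.8333 F [ 0.1 -1.1 -2.8] M [-0.11 -0.01 -0.03] gap 0.299
tcp [0.5494 0.1091 0.117 ] yaw y 90.66 units [0.04 0.02 1.25]
```

Call:
send_rows(commands="0 0.03 0.02 0.2 0;0 0 0 0.15 0;0 0 0 0.1 0;0 0 0 0.1 0;0 0 0 0 0")

```text
t: 16.25
tcp_pos: [0.5502, 0.1101, 0.1099]
tool_rot: [-0.006, 1.0, 0.0, 0.002]
force: [-4.3, -0.9, 17.2]
finger_gap: 0.299
gripper_force: 75.2
```

```bash
python3 st.py
```

```text
t 16.25 F [-4.3 -0.9 17.2] M [0.59 0.5  0.19] gap 0.299
tcp [0.5502 0.1101 0.1099] yaw y 90.69 units [ 0.08 -0.03  0.9 ]
```

Call:
send_rows(commands="0 0.1 -0.03 -0.4 0;0 0 0 0 0;0 0 0 0 0")

```text
t: 16.5
tcp_pos: [0.547, 0.1092, 0.1148]
tool_rot: [-0.006, 1.0, -0.0, 0.001]
force: [-0.2, -0.7, -2.6]
finger_gap: 0.297
gripper_force: 69.0
```

```bash
python3 st.py; cat > pose.py <<'E'
from h import *
from scipy.optimize import least_squares
def fit(s,z,c0,half):
    hsv=cv2.cvtColor(s['pixels'],cv2.COLOR_RGB2HSV); m=((hsv[...,1]<75)&(hsv[...,2]>120)).astype(np.uint8)
    a=np.linspace(0,2*np.pi,180,endpoint=False); e=np.array(s['eye'])[:2]-np.array(c0[:2]); b=np.arctan2(e[1],e[0])
    P=[]
    for t in a:
        if (np.cos(t-b)<-.1)!=(half=='far') and half!='all': continue
        r=np.arange(.054,.077,.0004); pts=np.c_[c0[0]+r*np.cos(t),c0[1]+r*np.sin(t),np.full(len(r),z)]
        g=cv2.GaussianBlur(s['pixels'],(3,3),.7).astype(np.float32); sat=hsv[...,1].astype(np.float32)
        uv=proj(s,pts).astype(np.float32); v=cv2.remap(sat,uv[:,0].reshape(1,-1),uv[:,1].reshape(1,-1),cv2.INTER_LINEAR)[0]
        d=np.diff(v); i=d.argmax()
        if v[:5].mean()<70 and v[-5:].mean()>110: P.append(pts[np.argmax(v>90)][:2])
    P=np.array(P)
    if len(P)<8: return len(P),None
    f=least_squares(lambda q:np.hypot(*(P-q).T)-.065,c0[:2],loss='soft_l1',f_scale=.001)
    return len(P),np.round(f.x,4),round(float(np.abs(f.fun).mean()),4)
E
python3 - <<'E'
from pose import *
t0,s0=load('top0'),load('side0')
c=[.482,-.1428]
print('ref top', fit(t0,.06,c,'all'),'ref side far top',fit(s0,.06,c,'far'),'near bottom',fit(s0,0.,c,'near'))
for n in('top','side'): snap(n,n+'3')
p,R=tool(); c=(p+R[:,1]*.0515)[:2]; z=p[2]-.034; print(c,z)
print('top',fit(load('top3'),z+.06,c,'all'),'side far top',fit(load('side3'),z+.06,c,'far'),'near bottom',fit(load('side3'),z,c,'near'))
print('head in s1/top0 check')
s=load('s1');hsv=cv2.cvtColor(s['pixels'],cv2.COLOR_RGB2HSV)
m=np.zeros((420,560),np.uint8);m[175:205,250:295]=(hsv[...,2]<60)[175:205,250:295]
cs,_=cv2.findContours(m,0,1);k=max(cs,key=cv2.contourArea);x,y,w,h=cv2.boundingRect(k);print('hub box',x,y,w,h)
for q in([.5475,.161],):
    a=np.linspace(0,6.28,60);u=np.vstack([proj(s,np.c_[q[0]+r*np.cos(a),q[1]+r*np.sin(a),0*a+z]) for r,z in((.036,.058),(.036,.072),(.030,.078))]);print('pred box',u.min(0),u.max(0))
E
```

```text
t 16.5 F [-0.2 -0.7 -2.6] M [-0.11  0.   -0.04] gap 0.297
tcp [0.547  0.1092 0.1148] yaw y 90.69 units [-0.08  0.01  1.14]
ref top (118, array([ 0.4854, -0.142 ]), 0.0023) ref side far top (84, array([ 0.4869, -0.1391]), 0.001) near bottom (96, array([ 0.4818, -0.146 ]), 0.0011)
[0.5459007  0.16067994] 0.0799799844590121
top (0, None) side far top (51, array([0.5503, 0.1633]), 0.0014) near bottom (0, None)
head in s1/top0 check
hub box 261 182 22 18
pred box [258.1088544  180.44229783] [282.49307087 200.62360686]
```

Call:
send_rows(commands="0 -0.05 0.01 0.1 0;0 0 0 0 0;0 0 0 0 0")

```text
t: 16.85
tcp_pos: [0.5475, 0.1094, 0.1116]
tool_rot: [-0.006, 1.0, -0.0, -0.001]
force: [-0.0, 0.3, -2.6]
finger_gap: 0.3
gripper_force: 69.0
```

```bash
python3 st.py
```

```text
t 16.85 F [-0.   0.3 -2.6] M [-0.14 -0.02  0.03] gap 0.3
tcp [0.5475 0.1094 0.1116] yaw y 90.69 units [-0.05  0.01  0.98]
```

Call:
send_rows(commands="0 0 0 0.08 0;0 0 0 0 0;0 0 0 0 0")

```text
t: 17.1
tcp_pos: [0.5478, 0.1094, 0.1107]
tool_rot: [-0.006, 1.0, 0.0, 0.0]
force: [0.2, -0.5, -2.3]
finger_gap: 0.297
gripper_force: 69.1
```

```bash
python3 st.py
```

```text
t 17.1 F [ 0.2 -0.5 -2.3] M [-0.11 -0.04  0.01] gap 0.297
tcp [0.5478 0.1094 0.1107] yaw y 90.69 units [-0.04  0.    0.93]
```

Call:
send_rows(commands="0 0 0 0.08 0;0 0 0 0 0;0 0 0 0 0")

```text
t: 17.35
tcp_pos: [0.548, 0.1095, 0.1101]
tool_rot: [-0.006, 1.0, 0.0, 0.0]
force: [-1.5, -0.1, 5.0]
finger_gap: 0.291
gripper_force: 71.4
```

```bash
python3 st.py
```

```text
t 17.35 F [-1.5 -0.1  5. ] M [0.22 0.2  0.06] gap 0.291
tcp [0.548  0.1095 0.1101] yaw y 90.69 units [-0.03 -0.    0.91]
```

Call:
send_rows(commands="0 0 0 0.08 0;0 0 0 0 0;0 0 0 0 0")

```text
t: 17.6
tcp_pos: [0.5486, 0.1095, 0.1098]
tool_rot: [-0.006, 1.0, 0.0, 0.001]
force: [-3.5, 0.4, 12.4]
finger_gap: 0.299
gripper_force: 73.9
```

```bash
python3 st.py
```

```text
t 17.6 F [-3.5  0.4 12.4] M [0.4  0.38 0.2 ] gap 0.299
tcp [0.5486 0.1095 0.1098] yaw y 90.69 units [ 0.   -0.    0.89]
```

The contact is stiff and at the same height wherever x is. The moments place it near the head's rim, so the head's top is meeting the finger linkage, not the hub. I need a shallower grip, about 20 mm higher on the wall. I'll take the roll back to its spot on the table and regrip it there.

Call:
send_rows(commands="0 0 0 -0.5 0;0 0 0 -1 0;0 0 0 -1 0;0 0 0 -1 0;0 0 0 -1 0;0 0 0 -1 0;0 0 0 -1 0;0 0.1 -0.5 0 0;0 0.2 -0.9 0 0;0 0.2 -0.9 0 0;0 0.2 -0.9 0 0;0 0.2 -0.9 0 0;0 0.2 -0.9 0 0;0 0.2 -0.9 0 0;0 0.2 -0.9 0 0;0 0.2 -0.9 0 0;0 0.2 -0.9 0 0;0 0.2 -0.9 0 0;0 0.2 -0.9 0 0;0 0.2 -0.9 0 0")

```text
t: 19.27
tcp_pos: [0.4991, -0.1184, 0.2362]
tool_rot: [-0.006, 1.0, 0.0, -0.001]
force: [0.6, 0.6, -2.5]
finger_gap: 0.299
gripper_force: 69.0
```

Call:
send_rows(commands="0 0.2 -0.9 0 0;0 0.2 -0.9 0 0;0 0.2 -0.9 0 0;0 0.2 -0.6 0 0;0 0 -0.3 0.5 0;0 0 0 1 0;0 0 0 1 0;0 0 0 1 0;0 0 0 1 0;0 0 0 1 0;0 0 0 1 0;0 0 0 1 0;0 0 0 0.7 0;0 0 0 0.4 0;0 0 0 0 0;0 0 0 0 0")

```text
t: 20.6
tcp_pos: [0.4851, -0.189, 0.065]
tool_rot: [-0.006, 1.0, 0.0, -0.0]
force: [-0.1, -1.2, -3.1]
finger_gap: 0.294
gripper_force: 69.1
```

```bash
sed -i 's/go(\[.*/import sys; go([float(x) for x in sys.argv[1:4]])/' st.py; python3 st.py .4823 -.1943 .034
```

```text
t 20.6 F [-0.1 -1.2 -3.1] M [-0.18  0.    0.02] gap 0.294
tcp [ 0.4851 -0.189   0.065 ] yaw y 90.7 units [ 0.14 -0.26  1.55]
```

Call:
send_rows(commands="0 0 0 0.6 0;0 0 0 0.5 0;0 0 0 0.3 0;0 0 0 0.1 0;0 0 0 0 0;0 0 0 0 0")

```text
t: 21.1
tcp_pos: [0.4856, -0.1895, 0.0358]
tool_rot: [-0.006, 1.0, -0.0, 0.0]
force: [0.1, -0.2, -3.1]
finger_gap: 0.294
gripper_force: 69.0
```

```bash
python3 st.py .4851 -.189 .034
```

```text
t 21.1 F [ 0.1 -0.2 -3.1] M [-0.1  -0.02 -0.04] gap 0.294
tcp [ 0.4856 -0.1895  0.0358] yaw y 90.69 units [0.02 0.03 0.09]
```

Call:
send_rows(commands="0 0 0 0.08 0;0 0 0 0 0;42 0 0 0 0;42 0 0 0 0;42 0 0 0 0;42 0 0 -0.5 0;42 0 0 -0.48 0;42 0 0 0 0;42 0 0 0 0", grip_force=90)

```text
t: 21.85
tcp_pos: [0.486, -0.1898, 0.0545]
tool_rot: [-0.006, 1.0, -0.001, 0.001]
force: [-0.2, -0.6, -0.4]
finger_gap: 0.493
gripper_force: 0.0
```

```bash
python3 st.py .4856 -.1895 .054; python3 -c "
from roll import *
s=snap('wrist','w6'); white(s,.06,140,300)"
```

```text
t 21.85 F [-0.2 -0.6 -0.4] M [ 0.01  0.03 -0.02] gap 0.493
tcp [ 0.486  -0.1898  0.0545] yaw y 90.69 units [0.02 0.01 0.03]
pix [388.3 369.1] out 306.0 ell [ 0.5405 -0.1317] circ [ 0.5385 -0.1306] 0.0101
pix [386.8 257.7] out 23143.0 ell [ 0.4733 -0.1403] circ [ 0.484 -0.14 ] 0.0643
pix [ 22.7 186.8] out 7906.5 ell [ 0.4405 -0.3073] circ [ 0.4408 -0.3175] 0.0495
```

Call:
send_rows(commands="0 0 0 0 0;0 0 0 0 0;0 0 0 0 0;0 0 0 0 0;0 0 0 0 0;0 0 0 0 0;0 0 0 -0.2 0;0 0 0 -0.3 0;0 0 0 -0.5 0;0 0 0 0 0;0 0 0 0 0", grip_force=90)

```text
t: 22.82
tcp_pos: [0.4858, -0.1896, 0.0742]
tool_rot: [-0.006, 1.0, -0.0, 0.001]
force: [0.4, -0.7, -3.0]
finger_gap: 0.273
gripper_force: 85.1
```

```bash
python3 st.py .5484 .1095 .26; python3 - <<'E'
from pose import *
s=snap('side','side4'); p,R=tool(); c=(p+R[:,1]*.0515)[:2]; z=p[2]-.054; print(c,z,'side far top',fit(s,z+.06,c,'far'),'near bottom',fit(s,z,c,'near'),'ref bias +.005,+.0037 / 0,-.003')
E
```

```text
t 22.8167 F [ 0.4 -0.7 -3. ] M [-0.12  0.02  0.02] gap 0.273
tcp [ 0.4858 -0.1896  0.0742] yaw y 90.69 units [-3.32 14.91 -9.3 ]
[ 0.48488527 -0.1379639 ] 0.019844587815398794 side far top (48, array([ 0.488 , -0.1355]), 0.0007) near bottom (95, array([ 0.4852, -0.1434]), 0.0009) ref bias +.005,+.0037 / 0,-.003
```

Call:
send_rows(commands="0 0 0 -0.5 0;0 0 0 -1 0;0 0 0 -1 0;0 0 0 -1 0;0 0 0 -1 0;0 0 0 -1 0;0 0 0 -1 0;0 0 0 -1 0;0 0 0 -0.5 0;0 -0.1 0.4 0 0;0 -0.2 0.8 0 0;0 -0.2 0.9 0 0;0 -0.2 0.9 0 0;0 -0.2 0.9 0 0;0 -0.2 0.9 0 0;0 -0.2 0.9 0 0;0 -0.2 0.9 0 0;0 -0.2 0.9 0 0;0 -0.2 0.9 0 0;0 -0.2 0.9 0 0")

```text
t: 24.53
tcp_pos: [0.5238, -0.0011, 0.2319]
tool_rot: [-0.006, 1.0, 0.001, -0.002]
force: [-0.2, 0.5, -2.3]
finger_gap: 0.279
gripper_force: 85.5
```

Call:
send_rows(commands="0 -0.2 0.9 0 0;0 -0.2 0.9 0 0;0 -0.2 0.9 0 0;0 -0.2 0.9 0 0;0 -0.2 0.9 0 0;0 -0.15 0.7 0 0;0 -0.05 0.3 0 0;0 0 0.1 0 0;0 0 0 0 0;0 0 0 0 0")

```text
t: 25.37
tcp_pos: [0.5472, 0.1089, 0.2329]
tool_rot: [-0.006, 1.0, -0.0, -0.001]
force: [0.4, -0.5, -2.5]
finger_gap: 0.285
gripper_force: 85.5
```

```bash
python3 st.py .5486 .1095 .138; python3 - <<'E'
from pose import *
s=snap('side','side5'); p,R=tool(); c=(p+R[:,1]*.0515)[:2]; z=p[2]-.054; print(c,z,'side far top',fit(s,z+.06,c,'far'),'near bottom',fit(s,z,c,'near'))
E
```

```text
t 25.3667 F [ 0.4 -0.5 -2.5] M [-0.12 -0.04  0.  ] gap 0.285
tcp [0.5472 0.1089 0.2329] yaw y 90.68 units [-0.08  0.03  4.75]
[0.54677893 0.16017678] 0.17914006951514916 side far top (55, array([0.5511, 0.164 ]), 0.0011) near bottom (42, array([0.5465, 0.1533]), 0.0012)
```

Call:
send_rows(commands="0 -0.06 0.03 0 0;0 0 0 0.5 0;0 0 0 1 0;0 0 0 1 0;0 0 0 1 0;0 0 0 0.7 0;0 0 0 0.4 0;0 0 0 0.1 0;0 0 0 0 0;0 0 0 0 0")

```text
t: 26.25
tcp_pos: [0.5497, 0.1099, 0.1401]
tool_rot: [-0.006, 1.0, 0.0, 0.001]
force: [0.3, 0.3, -2.5]
finger_gap: 0.279
gripper_force: 85.5
```

```bash
python3 st.py .5486 .1095 .112
```

```text
t 26.25 F [ 0.3  0.3 -2.5] M [-0.15  0.04 -0.  ] gap 0.279
tcp [0.5497 0.1099 0.1401] yaw y 90.67 units [ 0.05 -0.02  1.4 ]
```

Call:
send_rows(commands="0 0 0 0.15 0;0 0 0 0.1 0;0 0 0 0.1 0;0 0 0 0 0;0 0 0 0 0")

```text
t: 26.67
tcp_pos: [0.5489, 0.11, 0.1326]
tool_rot: [-0.006, 1.0, -0.0, 0.0]
force: [-0.5, 0.0, -2.8]
finger_gap: 0.277
gripper_force: 85.4
```

```bash
python3 st.py .5486 .1095 .112
```

```text
t 26.6667 F [-0.5  0.  -2.8] M [-0.12  0.02 -0.05] gap 0.277
tcp [0.5489 0.11   0.1326] yaw y 90.69 units [ 0.02 -0.03  1.03]
```

Roll bottom is about 0.0786 and still free. I continue slowly past the chamfer.

Call:
send_rows(commands="0 0.01 -0.02 0.1 0;0 0 0 0.1 0;0 0 0 0 0;0 0 0 0 0")

```text
t: 27.0
tcp_pos: [0.5486, 0.1096, 0.1283]
tool_rot: [-0.006, 1.0, 0.0, -0.0]
force: [0.3, 0.3, -2.7]
finger_gap: 0.277
gripper_force: 85.4
```

```bash
python3 st.py .5486 .1095 .112
```

```text
t 27.0 F [ 0.3  0.3 -2.7] M [-0.18  0.03  0.04] gap 0.277
tcp [0.5486 0.1096 0.1283] yaw y 90.68 units [-0.   -0.    0.81]
```

Call:
send_rows(commands="0 0 0 0.08 0;0 0 0 0.08 0;0 0 0 0 0;0 0 0 0 0")

```text
t: 27.33
tcp_pos: [0.5487, 0.1096, 0.1252]
tool_rot: [-0.006, 1.0, 0.0, -0.0]
force: [-0.0, 0.6, -3.9]
finger_gap: 0.277
gripper_force: 85.5
```

```bash
python3 st.py .5486 .1095 .112
```

```text
t 27.3333 F [-0.   0.6 -3.9] M [-0.12 -0.02 -0.04] gap 0.277
tcp [0.5487 0.1096 0.1252] yaw y 90.69 units [ 0.   -0.    0.66]
```

Call:
send_rows(commands="0 0 0 0.1 0;0 0 0 0.1 0;0 0 0 0.1 0;0 0 0 0 0;0 0 0 0 0")

```text
t: 27.75
tcp_pos: [0.5486, 0.1096, 0.1191]
tool_rot: [-0.006, 1.0, -0.0, -0.0]
force: [0.4, -0.5, -2.9]
finger_gap: 0.277
gripper_force: 85.4
```

```bash
python3 st.py .5486 .1095 .112
```

```text
t 27.75 F [ 0.4 -0.5 -2.9] M [-0.12 -0.03  0.02] gap 0.277
tcp [0.5486 0.1096 0.1191] yaw y 90.69 units [-0.   -0.    0.35]
```

Call:
send_rows(commands="0 0 0 0.1 0;0 0 0 0.1 0;0 0 0 0 0;0 0 0 0 0")

```text
t: 28.08
tcp_pos: [0.5486, 0.1096, 0.1151]
tool_rot: [-0.006, 1.0, 0.0, -0.0]
force: [0.3, -0.1, -3.1]
finger_gap: 0.277
gripper_force: 85.4
```

```bash
python3 st.py .5486 .1095 .112
```

```text
t 28.0833 F [ 0.3 -0.1 -3.1] M [-0.19 -0.01 -0.01] gap 0.277
tcp [0.5486 0.1096 0.1151] yaw y 90.69 units [ 0.   -0.    0.16]
```

Call:
send_rows(commands="0 0 0 0.08 0;0 0 0 0 0;0 0 0 0 0")

```text
t: 28.33
tcp_pos: [0.5487, 0.1096, 0.1137]
tool_rot: [-0.006, 1.0, -0.0, -0.0]
force: [0.5, 0.6, -3.3]
finger_gap: 0.274
gripper_force: 85.5
```

```bash
python3 st.py .5486 .1095 .112
```

```text
t 28.3333 F [ 0.5  0.6 -3.3] M [-0.15 -0.01 -0.09] gap 0.274
tcp [0.5487 0.1096 0.1137] yaw y 90.69 units [ 0.01 -0.    0.08]
```

Call:
send_rows(commands="0 0 0 0.06 0;0 0 0 0 0;0 0 0 0 0")

```text
t: 28.58
tcp_pos: [0.5487, 0.1096, 0.1124]
tool_rot: [-0.006, 1.0, -0.0, -0.0]
force: [0.8, 0.9, -3.2]
finger_gap: 0.278
gripper_force: 85.5
```

```bash
python3 st.py .5486 .1095 .112
```

```text
t 28.5833 F [ 0.8  0.9 -3.2] M [-0.12 -0.01 -0.01] gap 0.278
tcp [0.5487 0.1096 0.1124] yaw y 90.69 units [ 0.01 -0.01  0.02]
```

Call:
send_rows(commands="0 0 0 0.04 0;0 0 0 0 0;0 0 0 0 0")

```text
t: 28.83
tcp_pos: [0.549, 0.1096, 0.112]
tool_rot: [-0.006, 1.0, -0.0, 0.0]
force: [0.2, -1.3, 0.7]
finger_gap: 0.278
gripper_force: 85.9
```

```bash
python3 st.py .5486 .1095 .112
```

```text
t 28.8333 F [ 0.2 -1.3  0.7] M [-0.11  0.08 -0.04] gap 0.278
tcp [0.549  0.1096 0.112 ] yaw y 90.69 units [ 0.02 -0.    0.  ]
```

Call:
send_rows(commands="30 0 0 0 0;36 0 0 0 0;36 0 0 0 0;36 0 0 -0.2 0;36 0 0 -0.5 0;36 0 0 -1 0;36 0 0 -1 0;36 0 0 -1 0;36 0 0 -1 0;36 0 0 -1 0;36 0 0 0 0")

```text
t: 29.75
tcp_pos: [0.5514, 0.1103, 0.2306]
tool_rot: [-0.006, 1.0, 0.0, 0.005]
force: [1.1, 0.8, 0.8]
finger_gap: 0.421
gripper_force: 0.0
```

```bash
python3 st.py .42 .034 .22; python3 - <<'E'
from pose import *
c=[.5475,.161]
s=snap('side','side6');t=snap('top','top6')
print('side far top',fit(s,.118,c,'far'),'near bottom',fit(s,.058,c,'near'),'top',fit(t,.118,c,'all'))
w=snap('wrist','w7'); hsv=cv2.cvtColor(w['pixels'],cv2.COLOR_RGB2HSV)
m=((hsv[...,1]<75)&(hsv[...,2]>140)).astype(np.uint8)
u=proj(w,[[.5475,.161,.118]])[0];print(u)
cs,h=cv2.findContours(m,cv2.RETR_CCOMP,cv2.CHAIN_APPROX_NONE)
for i,k in enumerate(cs):
    if cv2.contourArea(k)<500: continue
    q=cv2.minEnclosingCircle(ray(w,k[:,0],.118)[:,:2].astype(np.float32)); print(cv2.boundingRect(k),h[0][i][3]>=0,np.round(q[0],4),round(q[1],4))
# washer on table, top camera
hs=cv2.cvtColor(t['pixels'],cv2.COLOR_RGB2HSV)
E
```

```text
t 29.75 F [1.1 0.8 0.8] M [ 0.02 -0.02 -0.06] gap 0.421
tcp [0.5514 0.1103 0.2306] yaw y 90.71 units [ 6.62 -3.73  0.46]
side far top (51, array([0.5552, 0.1653]), 0.0018) near bottom (0, None) top (0, None)
[341.96306363 210.12997337]
(506, 332, 53, 34) False [0.6918 0.3635] 0.0274
(247, 291, 58, 50) False [0.656  0.1037] 0.0284
(297, 212, 83, 39) False [0.5552 0.1583] 0.0367
(0, 212, 46, 68) False [ 0.5867 -0.1205] 0.0372
(237, 90, 243, 186) False [0.5451 0.1803] 0.1188
(161, 0, 100, 81) False [0.4096 0.0558] 0.0361
```

The roll reached contact at exactly the expected height. Now fetching the washer.

Call:
send_rows(commands="45 0.5 -0.3 0 0;45 0.9 -0.5 0 0;45 0.9 -0.5 0 0;45 0.9 -0.5 0 0;45 0.9 -0.5 0 0;45 0.9 -0.5 0 0;45 0.9 -0.5 0 0;45 0.6 -0.35 0.5 0;45 0.2 -0.12 1 0;45 0 0 1 0;45 0 0 1 0;45 0 0 1 0;45 0 0 1 0;45 0 0 0.5 0;45 0 0 0 0;45 0 0 0 0", grip_force=60)

```text
t: 31.23
tcp_pos: [0.4145, 0.0329, 0.1047]
tool_rot: [-0.006, 1.0, 0.0, -0.002]
force: [-0.5, 0.1, -0.1]
finger_gap: 0.53
gripper_force: 0.0
```

```bash
python3 st.py .4157 .0338 .0224; python3 - <<'E'
from h import *
w=snap('wrist','w8'); v=cv2.cvtColor(w['pixels'],cv2.COLOR_RGB2HSV)
p,R=tool()
# tab edges: rows near projected tab, top at z=.04
for x in(.408,.4157,.423):
    a=proj(w,[[x,.0338,.04]])[0]; r=int(round(a[1])); c=int(a[0]); print(np.round(a,1),v[r,c-24:c+25,2].tolist() if r<420 else None)
m=((v[...,1]<70)&(v[...,2]>150)).astype(np.uint8)
for k in cv2.findContours(m,0,cv2.CHAIN_APPROX_NONE)[0]:
    if cv2.contourArea(k)>2000:
        q=cv2.minEnclosingCircle(ray(w,k[:,0],.008)[:,:2].astype(np.float32)); print(cv2.boundingRect(k),np.round(q[0],4),round(q[1],4))
# roll and head seen in wrist? top camera roll check
t=snap('top','top7'); import pose; print(pose.fit(t,.118,[.5475,.161],'all'))
cv2.imwrite('pics/x.png',w['pixels'])
E
```

```text
t 31.2333 F [-0.5  0.1 -0.1] M [0.04 0.01 0.  ] gap 0.53
tcp [0.4145 0.0329 0.1047] yaw y 90.68 units [-0.08  0.04  4.11]
[284.6 221.4] [247, 247, 247, 247, 247, 247, 247, 247, 247, 247, 247, 247, 247, 247, 247, 247, 247, 244, 247, 247, 247, 247, 247, 247, 247, 247, 247, 247, 247, 242, 236, 247, 247, 247, 247, 247, 247, 247, 247, 247, 247, 247, 247, 247, 247, 247, 247, 247, 247]
[284.5 231.4] [247, 247, 247, 247, 247, 247, 247, 247, 247, 247, 247, 247, 247, 247, 247, 247, 247, 246, 247, 247, 247, 247, 247, 247, 247, 247, 247, 247, 247, 244, 247, 247, 247, 247, 247, 247, 247, 247, 247, 247, 247, 247, 247, 247, 247, 247, 247, 247, 240]
[284.3 240.8] [174, 171, 171, 171, 168, 168, 167, 165, 164, 163, 162, 162, 161, 160, 160, 160, 174, 233, 246, 247, 247, 247, 247, 247, 247, 247, 247, 247, 247, 240, 194, 162, 159, 159, 159, 158, 159, 159, 158, 159, 158, 159, 159, 159, 159, 159, 159, 159, 159]
(363, 270, 197, 132) [0.5403 0.2109] 0.1273
(218, 107, 132, 141) [0.3851 0.0322] 0.0571
(0, None)
```

Call:
send_rows(commands="45 -0.06 0.04 0.5 0;45 0 0 1 0;45 0 0 1 0;45 0 0 0.8 0;45 0 0 0.5 0;45 0 0 0.3 0;45 0 0 0 0;45 0 0 0 0")

```text
t: 32.0
tcp_pos: [0.4172, 0.0334, 0.0241]
tool_rot: [-0.006, 1.0, -0.0, 0.0]
force: [-0.1, 0.9, 0.1]
finger_gap: 0.525
gripper_force: 0.0
```

```bash
python3 st.py .4157 .0338 .0224
```

```text
t 32.0 F [-0.1  0.9  0.1] M [-0.04 -0.03  0.01] gap 0.525
tcp [0.4172 0.0334 0.0241] yaw y 90.69 units [0.08 0.02 0.09]
```

Call:
send_rows(commands="45 0.06 0.01 0.07 0;0 0 0 0 0;0 0 0 0 0;0 0 0 0 0;0 0 0 0 0;0 0 0 0 0;0 0 0 -0.3 0;0 0 0 -1 0;0 0 0 -1 0;0 0 0 -1 0;0 0 0 -1 0;0 0 0 -1 0;0 0 0 -1 0;0 0 0 -1 0;0 0 0 -1 0;0 0 0 -1 0;0 0 0 -0.7 0;0 -0.5 0.2 0 0;0 -0.9 0.44 0 0;0 -0.9 0.44 0 0")

```text
t: 33.67
tcp_pos: [0.4616, 0.0562, 0.222]
tool_rot: [-0.005, 1.0, 0.0, -0.0]
force: [-0.2, -1.2, -1.8]
finger_gap: 0.103
gripper_force: 58.6
```

Call:
send_rows(commands="0 -0.9 0.44 0 0;0 -0.9 0.44 0 0;0 -0.9 0.44 0 0;0 -0.9 0.44 0 0;0 -0.9 0.44 0 0;0 -0.9 0.44 0 0;0 -0.9 0.44 0 0;0 -0.9 0.44 0 0;0 -0.9 0.44 0 0;0 -0.9 0.44 0 0;0 -0.9 0.44 0 0;0 -0.8 0.4 0 0;0 -0.5 0.3 0 0;0 -0.2 0.1 0 0;0 0 0 0 0;0 0 0 0 0")

```text
t: 35.0
tcp_pos: [0.687, 0.1713, 0.2207]
tool_rot: [-0.006, 1.0, -0.0, -0.002]
force: [0.3, -0.0, -1.9]
finger_gap: 0.103
gripper_force: 58.6
```

```bash
python3 st.py .68 .161 .1455; python3 - <<'E'
from h import *
w=snap('wrist','w9'); v=cv2.cvtColor(w['pixels'],cv2.COLOR_RGB2HSV)
p,R=tool(); z=p[2]-.0144
m=((v[...,1]<70)&(v[...,2]>150)).astype(np.uint8)
for k in cv2.findContours(m,0,cv2.CHAIN_APPROX_NONE)[0]:
    if cv2.contourArea(k)>1500:
        for zz in(z,.118):
            q=cv2.minEnclosingCircle(ray(w,k[:,0],zz)[:,:2].astype(np.float32)); print(cv2.boundingRect(k),zz,np.round(q[0],4),round(q[1],4))
a=proj(w,[[.5475,.161,.148]])[0]; print('head pred',a); r=int(a[1]);c=int(a[0])
if 0<r<420: print(v[r,c-40:c+40:2,2].tolist())
E
```

```text
t 35.0 F [ 0.3 -0.  -1.9] M [-0.02 -0.04  0.04] gap 0.103
tcp [0.687  0.1713 0.2207] yaw y 90.7 units [ 0.35 -0.51  3.76]
(23, 276, 90, 72) 0.20677649950804045 [0.7231 0.0433] 0.0292
(23, 276, 90, 72) 0.118 [ 0.7894 -0.0323] 0.0465
(164, 0, 260, 318) 0.20677649950804045 [0.6333 0.1734] 0.0903
(164, 0, 260, 318) 0.118 [0.6458 0.1757] 0.1442
head pred [269.43262828  10.79566621]
[173, 173, 173, 171, 170, 172, 171, 135, 49, 46, 65, 137, 145, 147, 147, 149, 148, 149, 149, 149, 149, 149, 148, 147, 147, 147, 147, 146, 146, 145, 127, 79, 76, 68, 55, 55, 56, 122, 199, 201]
```

Call:
send_rows(commands="0 0.35 -0.5 0 0;0 0 0 0.5 0;0 0 0 1 0;0 0 0 1 0;0 0 0 0.7 0;0 0 0 0.4 0;0 0 0 0.16 0;0 0 0 0 0;0 0 0 0 0")

```text
t: 35.8
tcp_pos: [0.6816, 0.1612, 0.1477]
tool_rot: [-0.006, 1.0, 0.0, 0.001]
force: [0.2, 0.4, -1.5]
finger_gap: 0.1
gripper_force: 58.7
```

```bash
python3 st.py .584 .1613 .1455; python3 - <<'E'
from h import *
s=snap('side','side8'); w=snap('wrist','w10')
v=cv2.cvtColor(w['pixels'],cv2.COLOR_RGB2HSV)[...,2]
p,R=tool(); c=p-np.array([.0365,0,0]); z=p[2]-.0144
a=proj(w,[[c[0]-.035,c[1],z]])[0]; print('slot pred',a); r,cc=int(a[1]),int(a[0]); print(v[r,cc-30:cc+30].tolist())
a=proj(w,[[.5475,.161,.148]])[0]; print('head pred',a); r,cc=int(a[1]),int(a[0])
if r>0: print(v[r,cc-36:cc+36:2].tolist())
E
```

```text
t 35.8 F [ 0.2  0.4 -1.5] M [-0.02 -0.03 -0.03] gap 0.1
tcp [0.6816 0.1612 0.1477] yaw y 90.68 units [4.88 0.06 0.1 ]
slot pred [285.56506578 128.81576506]
[196, 197, 197, 197, 197, 196, 181, 171, 208, 228, 232, 233, 233, 233, 230, 228, 226, 224, 224, 226, 227, 228, 230, 230, 229, 228, 228, 228, 228, 229, 229, 231, 232, 233, 233, 232, 230, 228, 227, 225, 225, 225, 227, 229, 232, 231, 211, 175, 185, 198, 199, 199, 200, 199, 200, 199, 200, 200, 199, 198]
head pred [287.84226129 -43.28863371]
```

Call:
send_rows(commands="0 0 0.09 0.1 0;0 0 0 0 0;0 0.3 0 0 0;0 0.4 0 0 0;0 0.4 0 0 0;0 0.4 0 0 0;0 0.4 0 0 0;0 0.4 0 0 0;0 0.3 0 0 0;0 0.2 0 0 0;0 0 0 0 0;0 0 0 0 0")

```text
t: 36.9
tcp_pos: [0.6253, 0.1623, 0.1453]
tool_rot: [-0.006, 1.0, 0.0, 0.0]
force: [0.3, -0.0, -2.5]
finger_gap: 0.103
gripper_force: 58.7
```

```bash
python3 st.py .584 .1618 .1455; python3 - <<'E'
from h import *
w=snap('wrist','w11')
v=cv2.cvtColor(w['pixels'],cv2.COLOR_RGB2HSV)[...,2]
for x,z in((.5475,.148),(.57,.131)):
    a=proj(w,[[x,.161,z]])[0]; r,cc=int(a[1]),int(a[0]);print(a)
    if r>0: print(v[r,cc-50:cc+50:2].tolist())
E
```

```text
t 36.9 F [ 0.3 -0.  -2.5] M [-0.05 -0.08 -0.03] gap 0.103
tcp [0.6253 0.1623 0.1453] yaw y 90.69 units [ 2.07 -0.   -0.01]
[283.09904245 114.35424131]
[158, 157, 156, 157, 157, 157, 156, 157, 157, 157, 155, 99, 82, 85, 83, 84, 85, 84, 85, 84, 84, 83, 84, 85, 84, 84, 85, 85, 86, 86, 85, 86, 86, 86, 87, 88, 88, 88, 89, 89, 127, 154, 154, 156, 156, 156, 157, 157, 158, 157]
[282.40845834 162.0686524 ]
[156, 156, 157, 158, 157, 158, 158, 157, 159, 158, 159, 158, 159, 160, 159, 138, 49, 31, 32, 34, 36, 37, 36, 39, 37, 37, 37, 36, 38, 36, 38, 36, 33, 34, 52, 142, 164, 163, 163, 163, 163, 163, 164, 164, 164, 164, 164, 164, 164, 164]
```

The head spans columns 255–313 (centre 284) and the slot centre is at 282, so they line up. Sliding home.

Call:
send_rows(commands="0 0.3 0 0 0;0 0.4 0 0 0;0 0.4 0 0 0;0 0.3 0 0 0;0 0.3 0 0 0;0 0.2 0 0 0;0 0.1 0 0 0;0 0 0 0 0;0 0 0 0 0")

```text
t: 37.7
tcp_pos: [0.5854, 0.1619, 0.1453]
tool_rot: [-0.006, 1.0, 0.0, 0.0]
force: [0.2, -0.5, -1.8]
finger_gap: 0.103
gripper_force: 58.7
```

```bash
python3 st.py .584 .1618 .1404
```

```text
t 37.7 F [ 0.2 -0.5 -1.8] M [ 0.02 -0.07 -0.01] gap 0.103
tcp [0.5854 0.1619 0.1453] yaw y 90.69 units [ 0.07 -0.    0.24]
```

Call:
send_rows(commands="0 0.08 0 0 0;0 0 0 0.12 0;0 0 0 0.06 0;0 0 0 0 0;0 0 0 0 0")

```text
t: 38.12
tcp_pos: [0.5836, 0.1618, 0.1413]
tool_rot: [-0.006, 1.0, -0.0, -0.0]
force: [-0.3, 0.6, -1.5]
finger_gap: 0.11
gripper_force: 58.9
```

```bash
python3 st.py .584 .1618 .1404
```

```text
t 38.1167 F [-0.3  0.6 -1.5] M [-0.01 -0.07 -0.02] gap 0.11
tcp [0.5836 0.1618 0.1413] yaw y 90.69 units [-0.02  0.    0.04]
```

Call:
send_rows(commands="0 0 0 0.06 0;0 0 0 0 0;0 0 0 0 0")

```text
t: 38.37
tcp_pos: [0.5837, 0.1618, 0.141]
tool_rot: [-0.006, 1.0, 0.0, 0.0]
force: [-1.3, 1.2, 3.3]
finger_gap: 0.107
gripper_force: 59.3
```

```bash
python3 st.py .584 .1618 .1404
```

```text
t 38.3667 F [-1.3  1.2  3.3] M [-0.    0.19  0.03] gap 0.107
tcp [0.5837 0.1618 0.141 ] yaw y 90.69 units [-0.01 -0.    0.03]
```

Call:
send_rows(commands="20 0 0 0 0;35 0 0 0 0;35 0 0 0 0;35 0 0 -0.3 0;35 0 0 -1 0;35 0 0 -1 0;35 0 0 -1 0;35 0 0 -1 0;35 0 0 -0.5 0;35 0 0 0 0;35 0 0 0 0")

```text
t: 39.28
tcp_pos: [0.5835, 0.1618, 0.2365]
tool_rot: [-0.006, 1.0, 0.0, 0.0]
force: [0.0, 0.0, 0.0]
finger_gap: 0.409
gripper_force: 0.0
```

```bash
python3 st.py .584 .1618 .23; python3 - <<'E'
from h import *
from scipy.optimize import least_squares
w=snap('wrist','w12'); hsv=cv2.cvtColor(w['pixels'],cv2.COLOR_RGB2HSV);v=hsv[...,2]
cv2.imwrite('pics/x.png',w['pixels'])
g=cv2.GaussianBlur(v,(3,3),.8)
e=cv2.Canny(g,30,80); ys,xs=np.nonzero(e); uv=np.c_[xs,ys]
for n,z,r in(('washer',.126,.052),('roll',.118,.065),('head',.148,.013)):
    P=ray(w,uv,z)[:,:2]; c=np.array([.5475,.161])
    k=P[abs(np.hypot(*(P-c).T)-r)<.006]
    for it in range(4):
        f=least_squares(lambda q:np.hypot(*(k-q).T)-r,c,loss='cauchy',f_scale=.0006)
    d=np.abs(f.fun); print(n,len(k),np.round(f.x,4),'inl',(d<.001).sum())
a=[proj(w,[[.5475-x,.161,.126]])[0] for x in(.03,.042)]
for q in a: r,c=int(q[1]),int(q[0]); print(q, v[r,c-40:c+40:2].tolist() if r>0 else '')
q=proj(w,[[.584,.161,.158]])[0];r,c=int(q[1]),int(q[0]);print('tab',q,v[r,c-24:c+24].tolist() if r<420 else '')
E
```

```text
t 39.2833 F [0. 0. 0.] M [-0.02 -0.04 -0.07] gap 0.409
tcp [0.5835 0.1618 0.2365] yaw y 90.69 units [-0.02 -0.    0.33]
washer 340 [0.5482 0.1605] inl 235
roll 666 [0.5491 0.1594] inl 461
head 184 [0.5478 0.1612] inl 121
[283.09240376 132.50667816] [190, 191, 192, 191, 192, 192, 192, 191, 192, 192, 193, 193, 193, 175, 70, 62, 64, 66, 67, 67, 69, 71, 71, 71, 73, 83, 180, 196, 196, 196, 197, 197, 196, 197, 198, 196, 199, 199, 199, 199]
[283.28871538 116.87364774] [231, 223, 197, 194, 195, 195, 195, 195, 194, 195, 196, 196, 196, 196, 227, 229, 227, 227, 231, 231, 226, 222, 225, 228, 227, 228, 195, 196, 197, 197, 196, 197, 197, 197, 197, 197, 197, 200, 221, 229]
tab [282.10215025 223.68104467] [247, 246, 246, 246, 246, 246, 246, 246, 246, 246, 246, 246, 246, 246, 246, 246, 246, 240, 226, 234, 242, 245, 245, 245, 245, 245, 245, 244, 240, 231, 224, 240, 246, 246, 246, 246, 246, 246, 246, 246, 246, 246, 246, 246, 246, 246, 246, 246]
```

Relative to the head axis, the washer is centred to about 1 mm and the roll to about 2 mm. The gripper is clear and nothing is moving, so I'm handing in.

```bash
python3 -c "
from station import sign_off
print(sign_off())"
```

```text
the job is handed in; nothing more can be done
None
```

I handed the job in at about 39 s: the wide-core roll sits on the turntable over the hub (about 2 mm off the spindle axis by the wrist camera) and the washer is home on it under the head (about 1 mm off), both released; I got no verdict back.

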